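# Lock the shower pole's sprung tension wheel with its pin

### The arm

A 7-joint arm with a two-finger parallel gripper is mounted at the origin on the work surface. World frame = base frame: x ahead of the robot, y to its left, z up, the work surface at z = 0. Lengths are in mm, angles in rad, forces in N, time in s.
With the tool pointing down it reaches from about 425 to 1025 mm from the base axis. Payload 9.4 kg.
Tool frame: the origin (TCP) lies at the very end of the fingers, on their centre line; the grasp point (between the pads) lies 19 mm behind it; z points along the fingers, y is the direction in which the jaws open and shut (so a half turn about z gives the same grasp; the last joint's range is limited). The gripper opens to 93 mm and grips with 3 to 60 N. Pads are 15 mm wide; open, the fingers measure 128 mm over their backs; the gripper's body (75 mm by 188 mm) begins 65 mm behind the grasp point.
Start: joints at [-1.336, 0.599, -0.003, 1.599, 0.002, 0.943, -0.08], TCP at [222.416, 690.04, 189.818] pointing down, gripper open.
Joint ranges: [-2.57, 2.57], [-0.35, 1.97], [-1.29, 1.29], [0.11, 2.56], [-1.05, 4.19], [0.11, 1.86], [-2.63, 2.63]. Speed limits (rad/s): [2.22, 2.22, 3.01, 3.01, 3.14, 3.14, 3.14].

### API

Orientations are given as [roll, pitch, yaw] about the fixed x, y, z axes, in that order (R = Rz(yaw) Ry(pitch) Rx(roll)).
In Python, from cell import r, vision, ticket gives the robot as it stands.
- The arm moves only by the tool apply_moves, never from a script. Its argument "deltas" is a list of rows, each an object of numbers: "wx", "wy", "wz": the turn, a rotation vector about the world's x, y, z in units of 8 degrees (1.0 is 8 degrees); "x", "y", "z": the shift along the world's x, y, z in units of 40 mm (1.0 is 40 mm); "hand": the opening, from 0 (shut) to 1 (fully open). A call has 1 to 5 rows; each row shifts and turns the commanded pose from where the row before left it; what a row does not reach is not made up. A row lasts 1/10 s, in which the tool goes at most 50 mm and 8.59 degrees, less where a joint would pass 70% of its speed; a pose out of reach is approached as far as the arm can. A call is refused whole if a number of a shift passes 1 or a number of a turn 1, either way. A call with a gripper value outside its range is refused whole. The fingers move at their own pace and stop on an object; "force" is the grip in N (left out, the last holds). Time passes only in rows, so rows that do not move let the fingers close. It gives the time, the measured TCP pose, the force and the opening at its end, in the units of the state.
- r.get_obs(): the state, without advancing time (a new reading comes with each control period).
- vision.grab_frame(name): name is "side" or "top" or "wrist"; returns the picture (384x512x3 uint8, blue, green, red); there is no depth.
- vision.get_calibration(name): a dict with "camera_matrix" (3x3 intrinsics, pixels), "world_from_camera" (4x4, takes a point from camera to world coordinates). Camera axes: x right, y down, z forward; pixel columns grow to the right and rows downward; lengths in mm; the calibration is good to about 2 mm. A picture is of the moment at which its call begins: read the wrist's pose just before it. get_calibration takes no time and is no camera call; for the wrist camera it gives the pose at the moment of the call.
- ticket.finish_job(): hands the job in, once; it reports no verdict.
The state is a dict: "time": time; "q": joint angles; "qd": joint speeds; "joint_torque": joint torques, N m; "tcp_pos": TCP position; "tool_rot": TCP orientation; "contact_force": force on the tool from outside, world axes, zero at the start; "wrist_torque": the same for the moment, N m; "grip_width": opening from 0.0 (shut) to 1.0 (fully open).
Only numpy, scipy, OpenCV 4.12 (cv2) and the standard library are available. Lean on these libraries where they do the work, as an engineer would, in place of code of your own. Each camera call takes 0.05 s, during which the arm holds its last target.

### The job

Take the yellow-headed locking pin from its cup, put it down through the wheel's yellow eye and use it to turn the sprung wheel until the eye is over the blue socket; hold the wheel there, drop the pin into the socket all the way to the bottom and let go, so that the pin keeps the wheel from springing back. Leave the grey brush standing in its cup.

Things in the scene. Friction and masses are not known exactly. Their poses are not given: they have to be found in the camera images.
- pin: Locking pin, 111 mm tall, 0.12 kg: steel shaft 16 mm in diameter, 66 mm long, below a round yellow head 26 mm in diameter, 45 mm tall. Starts upright in one of two alike fixed chrome cups (tube 23 mm inside, rim 40 mm and inner floor 5 mm above the table, on a 60 mm disc). Origin: centre of the shaft's underside; z runs up to the head.
- eye (a point): Centre of the level yellow ring (eye) on the edge of the grey tension wheel: hole 36 mm, outside 52 mm, underside 54 mm and top 66 mm above the table (this point at 60 mm). It swings about the wheel's upright axis at a radius of 100 mm. Wheel 134 mm across, top at 64 mm; its steel hub, 42 mm across, reaches 85 mm.
- wheel (a joint): Angle of the wheel, rad, growing counter-clockwise seen from above: 0 at rest against its stop, 0.9 with the eye over the socket, 1.25 at most. A spring drives it back to 0 when let go: about 1 N at the eye at 0, 3 N at 0.9.
- socket (a point): Centre of the bottom of the blue socket on the fixed base, 10 mm above the table, where the pin's foot must stand. Bore 21 mm for 24 mm up, then a funnel to 42 mm at the mouth, 44 mm above the table (10 mm below the eye's underside). z up; x points level straight away from the wheel's axis, 100 mm off towards -x. When seated, the pin's head begins 10 mm above the eye.
- brush: Grey silicone brush, a bystander shaped like the pin: grey shaft 16 mm in diameter, grey bristled head about 42 mm across, 111 mm tall, standing in the other chrome cup. Origin: centre of its underside, z up.
Mind the look-alikes: they are no part of the job. What is shaped like the pin but pink or white is not meant.

How it is judged (in metres and radians):
On the way, in this order (a step that is already met when the one before it is completed fails the run):
1. the pin is lifted out of its cup (height (world z) of pin above 0.045 m), for 0.1 s.
2. the wheel is turned with the pin standing in the eye, until the eye is over the socket within 30 mm (horizontal distance between eye and socket below 0.03 m and horizontal distance between pin and eye below 0.022 m and height (world z) of pin below 0.066 m), for 0.2 s.
At the end, for the whole second after the job is handed in: The pin, let go and at rest, stands through the eye in the blue socket: its foot within 10 mm sideways and 12 mm in height of the socket's bottom, leaning less than 20 degrees; the eye is held within 30 mm of being over the socket; the brush still stands in its cup (horizontal distance between pin and socket below 0.01 m and z of pin in the frame of socket below 0.012 m and angle between pin's own z axis and vertical below 0.35 rad and horizontal distance between eye and socket below 0.03 m and linear speed of pin below 0.02 m/s and angle between brush's own z axis and vertical below 0.3 rad); the robot touches nothing.
It fails at once if the brush is taken from its cup or knocked over (distance of brush from where it was at the start of the episode above 0.03 m or angle between brush's own z axis and vertical above 0.5 rad).
It also fails if it takes over 50 s, if anything falls off the work surface, if the arm or the gripper's body presses on something with over 40 N, if the wrist force passes 120 N, or if a joint passes its speed limit or range.

## Working session

There is one attempt and no reset: what is moved stays moved. The work goes in short steps, Python scripts to look and compute and a tool call to move; the robot and the scene stay as the last step left them, time stands still between calls to the robot, and variables do not carry over. Pictures are saved under pics/ and viewed, and the job is handed in when it is done.

Besides the shell and the picture viewer there is one more tool, called after "Request:" as name(argument=value, ...), one argument or row to a line, values as JSON. apply_moves: Moves the arm, as the interface text tells. Its arguments: {"type":"object","properties":{"deltas":{"type":"array","items":{"type":"object","properties":{"wx":{"type":"number"},"wy":{"type":"number"},"wz":{"type":"number"},"x":{"type":"number"},"y":{"type":"number"},"z":{"type":"number"},"hand":{"type":"number"}}}},"force":{"type":"number"}},"required":["deltas"]}

```bash
mkdir -p pics; cat > h.py <<'E'
import numpy as np, cv2
from cell import r, vision, ticket
def P(name):
    c=vision.get_calibration(name); return np.array(c["camera_matrix"]),np.array(c["world_from_camera"])
def ray(name,u,v,cal=None):
    K,T=cal or P(name); d=T[:3,:3]@np.linalg.solve(K,[u,v,1.]); return T[:3,3],d
def atz(name,u,v,z,cal=None):
    o,d=ray(name,u,v,cal); return o+d*(z-o[2])/d[2]
def proj(name,p,cal=None):
    K,T=cal or P(name); q=K@(T[:3,:3].T@(np.array(p,float)-T[:3,3])); return q[:2]/q[2]
def crop(img,u0,v0,u1,v1,s,fn):
    cv2.imwrite(fn,cv2.resize(img[v0:v1,u0:u1],None,fx=s,fy=s,interpolation=cv2.INTER_CUBIC))
E
python3 - <<'E'
from h import *
for n in ("top","side","wrist"):
    cv2.imwrite(f"pics/{n}0.png",vision.grab_frame(n)); K,T=P(n); print(n,K.round(1).tolist(),T.round(3).tolist())
print(r.get_obs())
E
```

```text
top [[347.2, 0.0, 250.6], [0.0, 347.2, 187.2], [0.0, 0.0, 1.0]] [[-0.001, -0.996, 0.084, 432.828], [-1.0, 0.002, 0.019, -47.898], [-0.019, -0.084, -0.996, 848.103], [0.0, 0.0, 0.0, 1.0]]
side [[379.3, 0.0, 254.5], [0.0, 379.3, 186.8], [0.0, 0.0, 1.0]] [[0.92, -0.274, 0.28, 263.609], [-0.392, -0.643, 0.658, -575.404], [-0.0, -0.715, -0.699, 650.775], [0.0, 0.0, 0.0, 1.0]]
wrist [[328.2, 0.0, 254.7], [0.0, 328.2, 191.1], [0.0, 0.0, 1.0]] [[0.306, 0.909, 0.282, 142.944], [0.952, -0.292, -0.092, 715.948], [-0.002, 0.297, -0.955, 383.717], [0.0, 0.0, 0.0, 1.0]]
{'time': 0.15, 'q': array([-1.33570381,  0.59990282, -0.0025249 ,  1.59993499,  0.00176609,
        0.94291096, -0.07978393]), 'qd': array([ 0.00044339, -0.00202935, -0.00015555, -0.00148053,  0.00018602,
       -0.00122998, -0.00071116]), 'joint_torque': array([ 3.84802741e-03, -7.65588713e+01,  1.49926811e+00, -2.52567333e+01,
       -5.23242156e-02,  1.48080027e-02,  1.00754855e-04]), 'tcp_pos': array([222.29575527, 689.66149073, 189.190447  ]), 'tool_rot': array([-3.14044264e+00,  9.45427405e-05,  2.82983940e+00]), 'contact_force': array([ 0.64328424,  0.33445495, -0.41393079]), 'wrist_torque': array([ 2.25684086e-02, -4.70974893e-03, -5.25900363e-05]), 'grip_width': 1.0007927127371234}
```

View pics/top0.png

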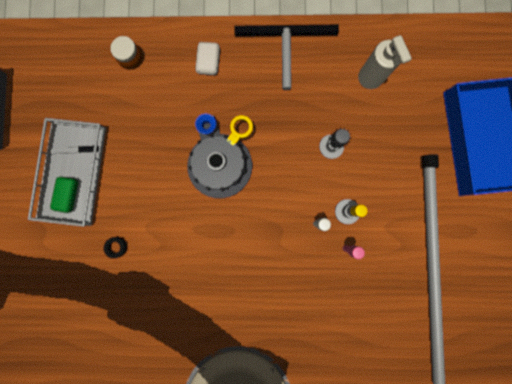

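View pics/side0.png

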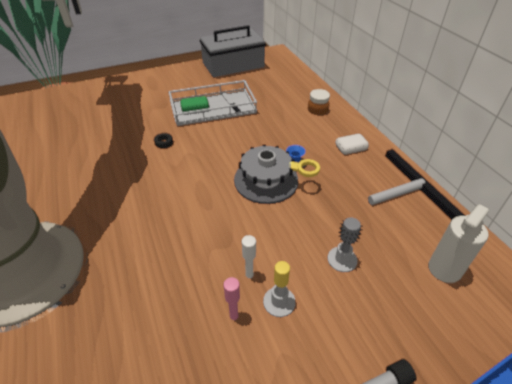

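View pics/wrist0.png

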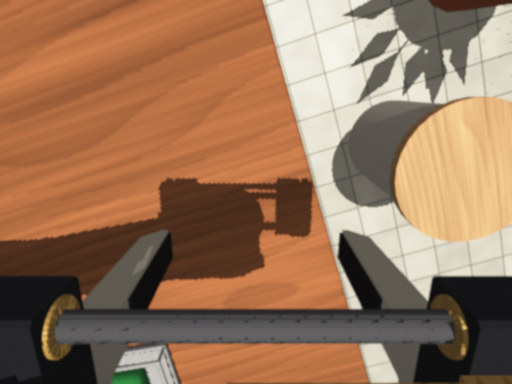

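Candidates in top view: yellow head in a chrome cup (361,211); white look-alike (324,225); pink look-alike (358,253); grey brush in a cup (342,136). The yellow one in the cup fits the description. I'll confirm it in crops.

```bash
python3 - <<'E'
from h import *
t=cv2.imread("pics/top0.png"); s=cv2.imread("pics/side0.png")
a=cv2.resize(t[190:270,310:390],None,fx=5,fy=5,interpolation=2); b=cv2.resize(t[100:200,180:260],None,fx=5,fy=5,interpolation=2)[:,:]
cv2.imwrite("pics/ct.png",np.hstack([np.vstack([a,np.zeros((100,400,3),np.uint8)]),b]))
a=cv2.resize(s[220:330,210:310],None,fx=4,fy=4,interpolation=2); b=cv2.resize(s[130:240,230:330],None,fx=4,fy=4,interpolation=2)
cv2.imwrite("pics/cs.png",np.hstack([a,b]))
E
```

```text
(no output)
```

View pics/ct.png

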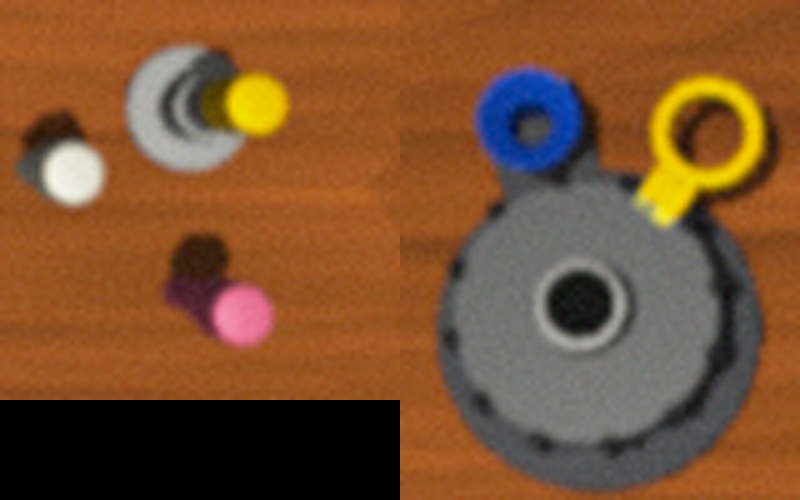

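View pics/cs.png

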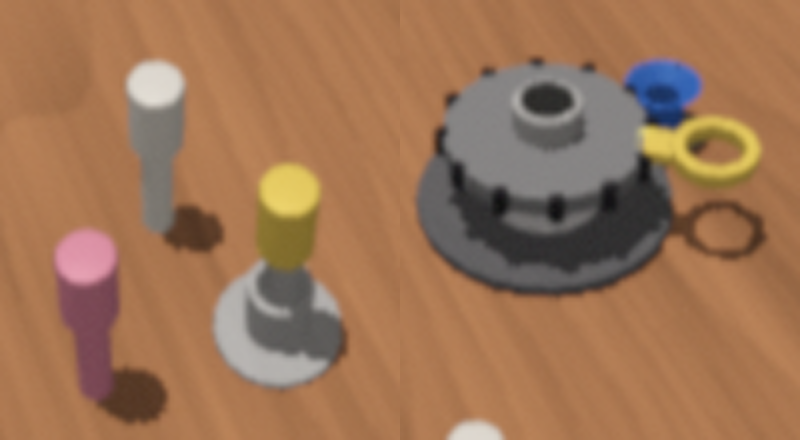

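```bash
python3 - <<'E'
from h import *
for n,z,t,s in [("pin",116,(361.0,210.6),(282,267.3)),("eye",66,(241.4,126.4),(309.1,167.3)),("sock",44,(205.8,123.8),(295.6,151.0)),("hub",85,(216,160.4),(266.5,155.3)),("disc",2,(347.4,211.4),(279.5,301.5)),
 ("white",110,(324.4,224.6),(248.8,241)),("pink",110,(358.4,252.8),(231.5,284.2)),("brush",116,(342,136),(350,225))]:
    A=atz("top",*t,z);B=atz("side",*s,z); print(n,A.round(1),B.round(1))
E
```

```text
pin [ 445.1 -264.7  116. ] [ 445.  -265.2  116. ]
eye [639.1 -11.8  66. ] [640.3 -14.6  66. ]
sock [651.7  73.5  44. ] [653.4  74.8  44. ]
hub [557.4  43.7  85. ] [557.2  43.4  85. ]
disc [ 445.1 -265.7    2. ] [ 446.4 -264.9    2. ]
white [ 415.8 -189.1  110. ] [ 416.9 -189.1  110. ]
pink [ 357.3 -258.7  110. ] [ 357.9 -258.6  110. ]
brush [ 603.8 -228.8  116. ] [ 599.4 -232.1  116. ]
```

Crops confirm it: the yellow-headed pin stands in a chrome cup. The cup disc and the head agree at (445,-265). Hub (557,43.5), eye and socket both come out at 100 mm radius, 0.91 rad apart. Now moving over to the pin.

Request:
apply_moves(
  deltas=[
    {"x": 0.7,"y": -0.97,"hand": 0.65},
    {"x": 0.7,"y": -0.97,"hand": 0.65},
    {"x": 0.7,"y": -0.97,"hand": 0.65},
    {"x": 0.7,"y": -0.97,"hand": 0.65},
    {"x": 0.7,"y": -0.97,"hand": 0.65},
  ],
)

```text
invalid input at $.deltas[0]: expected keys wx, wy, wz, x, y, z, hand
```

Request:
apply_moves(
  deltas=[
    {"x": 0.7,"y": -0.97,"hand": 0.65},
    {"x": 0.7,"y": -0.97,"hand": 0.65},
    {"x": 0.7,"y": -0.97,"hand": 0.65},
    {"x": 0.7,"y": -0.97,"hand": 0.65},
    {"x": 0.7,"y": -0.97,"hand": 0.65},
  ],
)

```text
invalid input at $.deltas[0]: expected keys wx, wy, wz, x, y, z, hand
```

Request:
apply_moves(
  deltas=[
    {"wx": 0,"wy": 0,"wz": 0,"x": 0.7,"y": -0.97,"z": 0,"hand": 0.65},
    {"wx": 0,"wy": 0,"wz": 0,"x": 0.7,"y": -0.97,"z": 0,"hand": 0.65},
    {"wx": 0,"wy": 0,"wz": 0,"x": 0.7,"y": -0.97,"z": 0,"hand": 0.65},
    {"wx": 0,"wy": 0,"wz": 0,"x": 0.7,"y": -0.97,"z": 0,"hand": 0.65},
    {"wx": 0,"wy": 0,"wz": 0,"x": 0.7,"y": -0.97,"z": 0,"hand": 0.65},
  ],
)

```text
time: 0.65
tcp_pos: [363.3, 494.2, 189.7]
tool_rot: [-3.141, 0.0, 2.83]
contact_force: [0.9, -0.6, -0.0]
grip_width: 0.663
```

Request:
apply_moves(
  deltas=[
    {"wx": 0,"wy": 0,"wz": 0,"x": 0.7,"y": -0.97,"z": 0,"hand": 0.65},
    {"wx": 0,"wy": 0,"wz": 0,"x": 0.7,"y": -0.97,"z": 0,"hand": 0.65},
    {"wx": 0,"wy": 0,"wz": 0,"x": 0.7,"y": -0.97,"z": 0,"hand": 0.65},
    {"wx": 0,"wy": 0,"wz": 0,"x": 0.7,"y": -0.97,"z": 0,"hand": 0.65},
    {"wx": 0,"wy": 0,"wz": 0,"x": 0.7,"y": -0.97,"z": 0,"hand": 0.65},
  ],
)

```text
time: 1.15
tcp_pos: [503.2, 300.3, 189.8]
tool_rot: [-3.142, -0.0, 2.83]
contact_force: [0.8, 0.7, 0.8]
grip_width: 0.651
```

Request:
apply_moves(
  deltas=[
    {"wx": 0,"wy": 0,"wz": 0,"x": 0,"y": -1,"z": 0,"hand": 0.65},
    {"wx": 0,"wy": 0,"wz": 0,"x": 0,"y": -1,"z": 0,"hand": 0.65},
    {"wx": 0,"wy": 0,"wz": 0,"x": 0,"y": -1,"z": 0,"hand": 0.65},
    {"wx": 0,"wy": 0,"wz": 0,"x": 0,"y": -1,"z": 0,"hand": 0.65},
    {"wx": 0,"wy": 0,"wz": 0,"x": 0,"y": -1,"z": 0,"hand": 0.65},
  ],
)

```text
time: 1.65
tcp_pos: [502.1, 100.4, 189.8]
tool_rot: [-3.142, 0.0, 2.83]
contact_force: [1.0, 0.1, -0.0]
grip_width: 0.651
```

```bash
python3 -c "
from h import *
o=r.get_obs();print(o['time'],o['tcp_pos'],o['q'])"
```

```text
1.65 [502.12920414 100.40963891 189.78942594] [-0.32462028  0.34582984  0.0215949   2.08279236 -0.01110855  0.71309625
  0.96314646]
```

Request:
apply_moves(
  deltas=[
    {"wx": 0,"wy": 0,"wz": 0,"x": -0.14,"y": -0.91,"z": 0,"hand": 0.65},
    {"wx": 0,"wy": 0,"wz": 0,"x": -0.14,"y": -0.91,"z": 0,"hand": 0.65},
    {"wx": 0,"wy": 0,"wz": 0,"x": -0.14,"y": -0.91,"z": 0,"hand": 0.65},
    {"wx": 0,"wy": 0,"wz": 0,"x": -0.14,"y": -0.91,"z": 0,"hand": 0.65},
    {"wx": 0,"wy": 0,"wz": 0,"x": -0.14,"y": -0.91,"z": 0,"hand": 0.65},
  ],
)

```text
time: 2.15
tcp_pos: [473.9, -81.4, 189.8]
tool_rot: [3.142, 0.0, 2.83]
contact_force: [0.1, 0.3, 0.3]
grip_width: 0.649
```

Request:
apply_moves(
  deltas=[
    {"wx": 0,"wy": 0,"wz": 0,"x": -0.14,"y": -0.91,"z": 0,"hand": 0.65},
    {"wx": 0,"wy": 0,"wz": 0,"x": -0.14,"y": -0.91,"z": 0,"hand": 0.65},
    {"wx": 0,"wy": 0,"wz": 0,"x": -0.14,"y": -0.91,"z": 0,"hand": 0.65},
    {"wx": 0,"wy": 0,"wz": 0,"x": -0.14,"y": -0.91,"z": 0,"hand": 0.65},
    {"wx": 0,"wy": 0,"wz": 0,"x": -0.14,"y": -0.91,"z": 0,"hand": 0.65},
  ],
)

```text
time: 2.65
tcp_pos: [445.9, -263.4, 189.8]
tool_rot: [3.142, 0.0, 2.83]
contact_force: [1.0, -0.0, 0.2]
grip_width: 0.652
```

```bash
python3 -c "
from h import *
c=P('wrist');im=vision.grab_frame('wrist');cv2.imwrite('pics/w1.png',im)
o=r.get_obs();print(o['time'],o['tcp_pos'],o['q'],proj('wrist',[445,-265,116],c))"
```

```text
2.7 [ 444.54954302 -269.76931744  190.03032843] [ 0.36078443  0.35453947  0.09753411  2.07110868 -0.04689617  0.71642194
  1.74094278] [252.15698532 190.80721577]
```

View pics/w1.png

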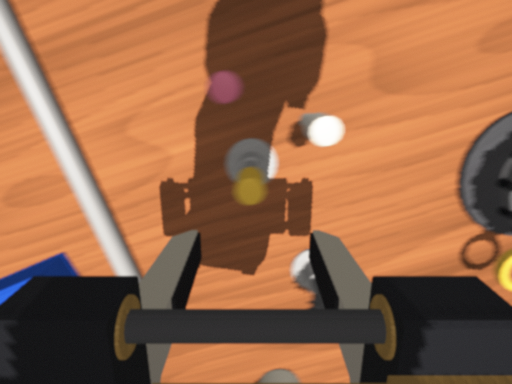

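Request:
apply_moves(
  deltas=[
    {"wx": 0,"wy": 0,"wz": 0,"x": 0,"y": 0,"z": -0.5,"hand": 0.65},
    {"wx": 0,"wy": 0,"wz": 0,"x": 0,"y": 0,"z": 0,"hand": 0.65},
    {"wx": 0,"wy": 0,"wz": 0,"x": 0,"y": 0,"z": 0,"hand": 0.65},
  ],
)

```text
time: 3.0
tcp_pos: [446.2, -261.5, 169.7]
tool_rot: [3.141, -0.001, 2.83]
contact_force: [-0.8, 0.1, 0.7]
grip_width: 0.651
```

```bash
python3 -c "
from h import *
c=P('wrist');im=vision.grab_frame('wrist');crop(im,150,100,350,250,4,'pics/w2.png')
o=r.get_obs();print(o['time'],o['tcp_pos'],o['qd'],proj('wrist',[445,-265,116],c))"
```

```text
3.05 [ 446.59862781 -261.51177386  170.13995594] [-0.00300085 -0.00983809 -0.00014751 -0.00454613 -0.00124384 -0.00268646
  0.00143028] [249.54472364 198.75433982]
```

View pics/w2.png

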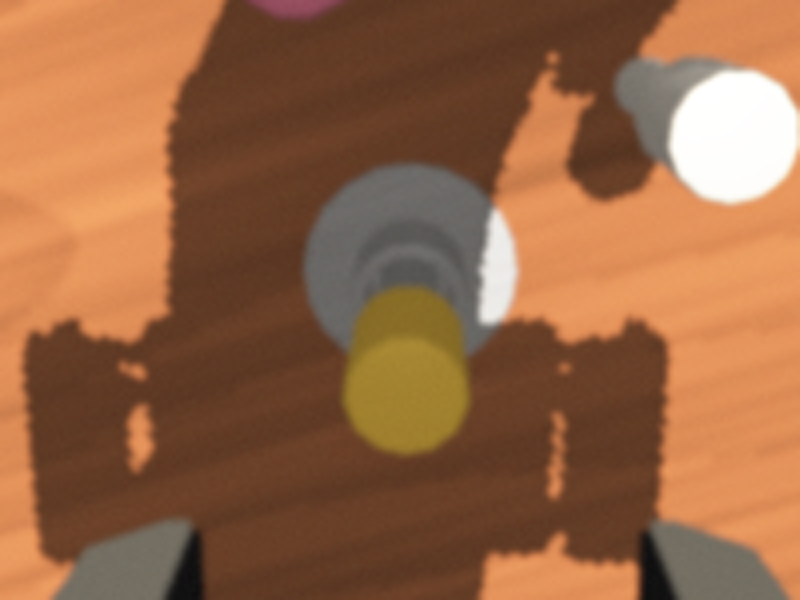

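Yellow head at pixel (251.5,198.7), against a prediction of (249.5,198.8), so it agrees within 1–2 mm. Descending.

Request:
apply_moves(
  deltas=[
    {"wx": 0,"wy": 0,"wz": 0,"x": -0.03,"y": -0.08,"z": -0.78,"hand": 0.65},
    {"wx": 0,"wy": 0,"wz": 0,"x": 0,"y": 0,"z": -0.78,"hand": 0.65},
    {"wx": 0,"wy": 0,"wz": 0,"x": 0,"y": 0,"z": -0.76,"hand": 0.65},
    {"wx": 0,"wy": 0,"wz": 0,"x": 0,"y": 0,"z": 0,"hand": 0.65},
    {"wx": 0,"wy": 0,"wz": 0,"x": 0,"y": 0,"z": 0,"hand": 0.2},
  ],
  force=35,
)

```text
time: 3.55
tcp_pos: [445.5, -264.9, 77.7]
tool_rot: [3.141, -0.001, 2.83]
contact_force: [0.6, -0.0, -0.5]
grip_width: 0.605
```

Request:
apply_moves(
  deltas=[
    {"wx": 0,"wy": 0,"wz": 0,"x": 0,"y": 0,"z": 0,"hand": 0.1},
    {"wx": 0,"wy": 0,"wz": 0,"x": 0,"y": 0,"z": 0,"hand": 0.1},
    {"wx": 0,"wy": 0,"wz": 0,"x": 0,"y": 0,"z": 0,"hand": 0.1},
    {"wx": 0,"wy": 0,"wz": 0,"x": 0,"y": 0,"z": 0,"hand": 0.1},
  ],
)

```text
time: 3.95
tcp_pos: [445.6, -265.3, 77.8]
tool_rot: [-3.141, 0.001, 2.83]
contact_force: [0.4, -0.9, 3.0]
grip_width: 0.276
```

```bash
python3 -c "
from h import *
im=vision.grab_frame('side');crop(im,200,180,400,330,4,'pics/s2.png')
o=r.get_obs();print(o['time'],o['tcp_pos'],o['grip_width']*93,o['contact_force'])"
```

```text
4.0 [ 445.66290848 -265.34489532   77.71817266] 24.78379014767898 [0.12862679 0.67220026 5.05140042]
```

View pics/s2.png

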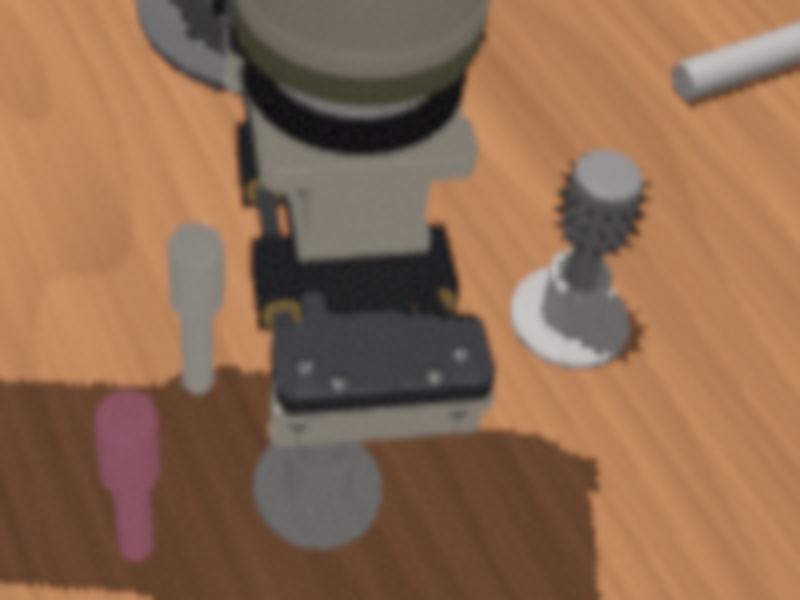

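Grip holds at about 25 mm (the head). Lifting.

Request:
apply_moves(
  deltas=[
    {"wx": 0,"wy": 0,"wz": 0,"x": 0,"y": 0,"z": 0.4,"hand": 0.1},
    {"wx": 0,"wy": 0,"wz": 0,"x": 0,"y": 0,"z": 0.7,"hand": 0.1},
    {"wx": 0,"wy": 0,"wz": 0,"x": 0,"y": 0,"z": 0.8,"hand": 0.1},
    {"wx": 0,"wy": 0,"wz": 0,"x": 0,"y": 0,"z": 0.6,"hand": 0.1},
    {"wx": 0,"wy": 0,"wz": 0,"x": 0,"y": 0,"z": 0,"hand": 0.1},
  ],
  force=45,
)

```text
time: 4.5
tcp_pos: [446.5, -266.0, 179.9]
tool_rot: [-3.141, 0.005, 2.829]
contact_force: [-0.2, -0.3, -1.1]
grip_width: 0.263
```

```bash
python3 -c "
from h import *
im=vision.grab_frame('side');crop(im,200,130,400,280,4,'pics/s3.png')
im=vision.grab_frame('wrist');cv2.imwrite('pics/w3.png',im)
o=r.get_obs();print(o['time'],o['tcp_pos'],o['grip_width']*93,o['contact_force'])"
```

```text
4.6 [ 445.17373166 -265.0988771   177.04533026] 24.65510109352088 [-0.27607453  0.56421817 -1.57329834]
```

View pics/s3.png

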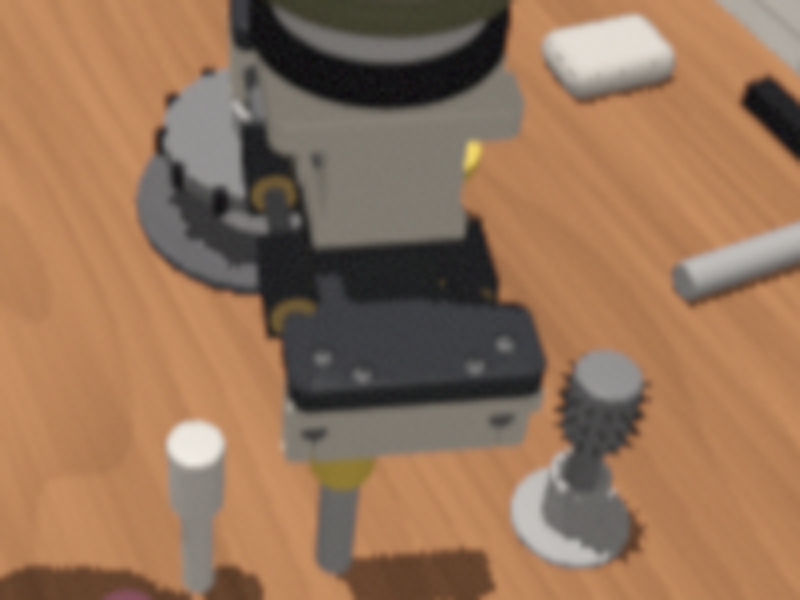

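View pics/w3.png

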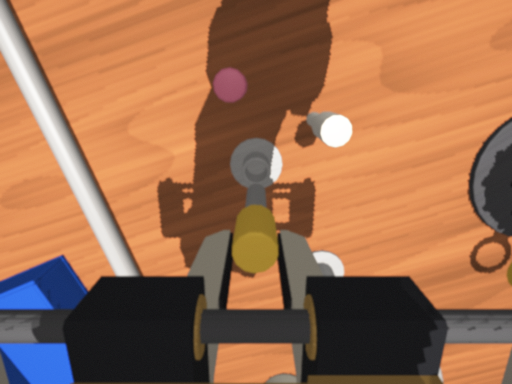

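```bash
python3 -c "
from h import *
o=r.get_obs();print(o['tcp_pos'],o['tool_rot'])
p=o['tcp_pos']
im=cv2.imread('pics/w3.png');crop(im,200,140,320,280,4,'pics/w3c.png')
for dz in (-72,-6,39):
  for n,of,s in(('side',(200,130),4),('wrist',(200,140),4)):
    print(dz,n,((proj(n,p+[0,0,dz])-of)*s).round(0))"
```

```text
[ 445.17373166 -265.0988771   177.04533026] [-3.14157175e+00  8.04070555e-04  2.82985899e+00]
-72 side [327. 564.]
-72 wrist [217. 207.]
-6 side [335. 469.]
-6 wrist [216. 327.]
39 side [342. 395.]
39 wrist [216. 459.]
```

View pics/w3c.png

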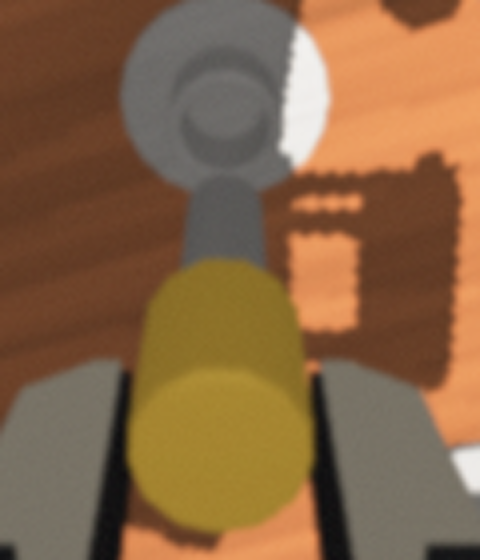

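Pin hangs upright, with its foot about 1 mm from the TCP axis. Carrying it over the eye.

Request:
apply_moves(
  deltas=[
    {"wx": 0,"wy": 0,"wz": 0,"x": 0.61,"y": 0.79,"z": 0,"hand": 0.1},
    {"wx": 0,"wy": 0,"wz": 0,"x": 0.61,"y": 0.79,"z": 0,"hand": 0.1},
    {"wx": 0,"wy": 0,"wz": 0,"x": 0.61,"y": 0.79,"z": 0,"hand": 0.1},
    {"wx": 0,"wy": 0,"wz": 0,"x": 0.61,"y": 0.79,"z": 0,"hand": 0.1},
  ],
)

```text
time: 5.0
tcp_pos: [542.7, -137.3, 175.3]
tool_rot: [-3.141, -0.003, 2.829]
contact_force: [0.2, -0.0, -0.7]
grip_width: 0.264
```

Request:
apply_moves(
  deltas=[
    {"wx": 0,"wy": 0,"wz": 0,"x": 0.61,"y": 0.79,"z": 0,"hand": 0.1},
    {"wx": 0,"wy": 0,"wz": 0,"x": 0.61,"y": 0.79,"z": 0,"hand": 0.1},
    {"wx": 0,"wy": 0,"wz": 0,"x": 0.61,"y": 0.79,"z": 0,"hand": 0.1},
    {"wx": 0,"wy": 0,"wz": 0,"x": 0.61,"y": 0.79,"z": 0,"hand": 0.1},
    {"wx": 0,"wy": 0,"wz": 0,"x": 0,"y": 0,"z": -0.3,"hand": 0.1},
  ],
)

```text
time: 5.5
tcp_pos: [643.4, -5.7, 163.6]
tool_rot: [3.138, 0.001, 2.837]
contact_force: [1.4, 0.4, -1.5]
grip_width: 0.264
```

Request:
apply_moves(
  deltas=[
    {"wx": 0,"wy": 0,"wz": 0,"x": 0,"y": 0,"z": 0,"hand": 0.1},
    {"wx": 0,"wy": 0,"wz": 0,"x": 0,"y": 0,"z": 0,"hand": 0.1},
  ],
)

```text
time: 5.7
tcp_pos: [639.0, -13.5, 163.5]
tool_rot: [-3.14, -0.003, 2.829]
contact_force: [0.5, -0.0, 0.0]
grip_width: 0.267
```

```bash
python3 -c "
from h import *
im=vision.grab_frame('wrist');cv2.imwrite('pics/w4.png',im)
im=vision.grab_frame('side');crop(im,220,80,370,200,5,'pics/s4.png')
o=r.get_obs();print(o['time'],o['tcp_pos'],o['grip_width']*93,o['contact_force'])
p=o['tcp_pos']
for q in (p-[0,0,72],[639.7,-13.2,66],[652.4,74,44]): print(proj('wrist',q),(proj('side',q)-[220,80])*5)"
```

```text
5.8 [639.72760273 -13.86558951 164.79640847] 24.5744784501574 [-0.08272784 -0.14830289 -1.26083878]
[254.38421966 191.97743136] [449.45683787 391.76630087]
[255.11974016 183.12145442] [442.85568346 435.06614931]
[343.82036995 162.47274206] [377.0212374  356.43240798]
```

View pics/w4.png

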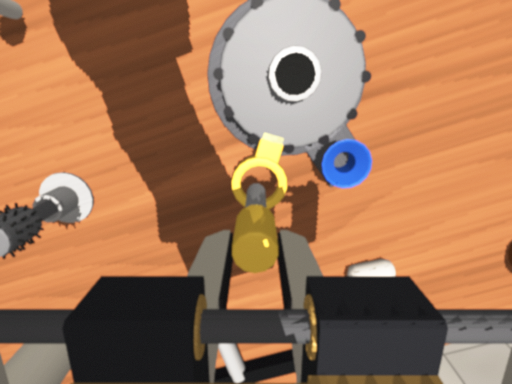

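View pics/s4.png

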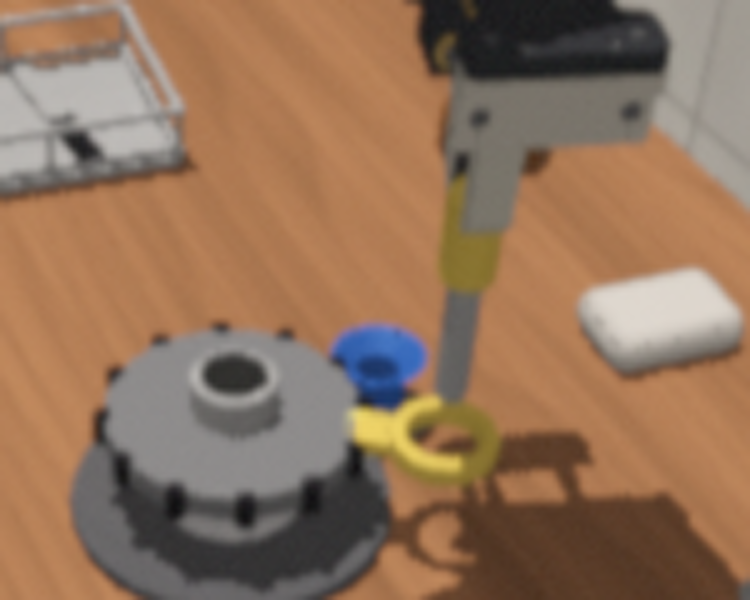

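Foot is above the eye hole (side view: foot (452,397), eye centre (445,438), line of sight descending into it). Lowering to foot z≈47, which is in the eye and above the socket mouth.

Request:
apply_moves(
  deltas=[
    {"wx": 0,"wy": 0,"wz": 0,"x": 0,"y": 0,"z": -0.35,"hand": 0.1},
    {"wx": 0,"wy": 0,"wz": 0,"x": 0,"y": 0,"z": -0.4,"hand": 0.1},
    {"wx": 0,"wy": 0,"wz": 0,"x": 0,"y": 0,"z": -0.37,"hand": 0.1},
    {"wx": 0,"wy": 0,"wz": 0,"x": 0,"y": 0,"z": 0,"hand": 0.1},
  ],
)

```text
time: 6.2
tcp_pos: [638.8, -12.7, 117.8]
tool_rot: [-3.14, -0.003, 2.829]
contact_force: [-0.5, -0.4, -1.1]
grip_width: 0.262
```

```bash
python3 -c "
from h import *
im=vision.grab_frame('side');crop(im,220,80,370,200,5,'pics/s5.png')
im=vision.grab_frame('wrist');crop(im,180,120,380,280,4,'pics/w5.png')
o=r.get_obs();print(o['time'],o['tcp_pos'],o['grip_width']*93,o['contact_force'])"
```

```text
6.3 [640.17323285 -12.62011159 119.82233714] 24.369027696987356 [ 0.01114304  0.37136479 -1.55868151]
```

View pics/s5.png

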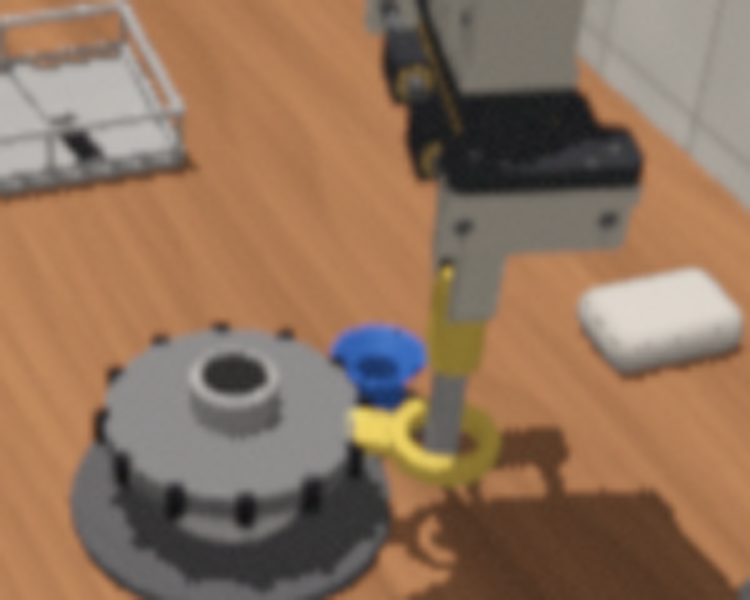

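View pics/w5.png

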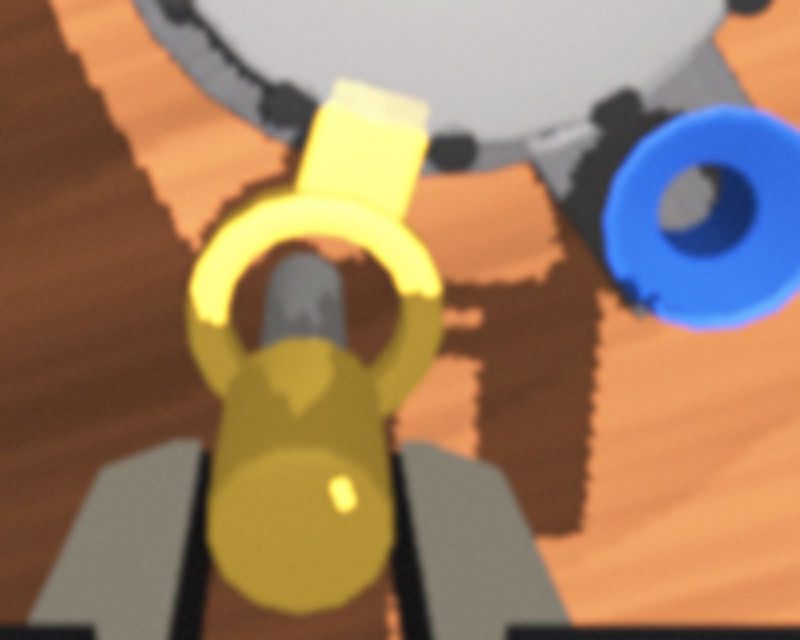

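Pin is in the eye, centred: shaft at (305,290) inside a ring centred near (316,295) in the 4x crop, no contact force. Turning along the arc.

Request:
apply_moves(
  deltas=[
    {"wx": 0,"wy": 0,"wz": 0,"x": 0.19,"y": 0.32,"z": 0,"hand": 0.1},
    {"wx": 0,"wy": 0,"wz": 0,"x": 0.14,"y": 0.36,"z": 0,"hand": 0.1},
    {"wx": 0,"wy": 0,"wz": 0,"x": 0.08,"y": 0.36,"z": 0,"hand": 0.1},
    {"wx": 0,"wy": 0,"wz": 0,"x": 0,"y": 0,"z": 0,"hand": 0.1},
  ],
)

```text
time: 6.7
tcp_pos: [657.5, 33.3, 120.4]
tool_rot: [3.14, 0.0, 2.834]
contact_force: [-0.2, -0.9, -0.6]
grip_width: 0.264
```

Request:
apply_moves(
  deltas=[
    {"wx": 0,"wy": 0,"wz": 0,"x": 0.02,"y": 0.37,"z": 0,"hand": 0.1},
    {"wx": 0,"wy": 0,"wz": 0,"x": -0.03,"y": 0.38,"z": 0,"hand": 0.1},
    {"wx": 0,"wy": 0,"wz": 0,"x": -0.08,"y": 0.37,"z": 0,"hand": 0.1},
    {"wx": 0,"wy": 0,"wz": 0,"x": 0,"y": 0,"z": 0,"hand": 0.1},
    {"wx": 0,"wy": 0,"wz": 0,"x": 0,"y": 0,"z": 0,"hand": 0.1},
  ],
)

```text
time: 7.2
tcp_pos: [653.0, 74.3, 120.2]
tool_rot: [-3.141, 0.0, 2.831]
contact_force: [0.4, -3.0, -1.8]
grip_width: 0.268
```

```bash
python3 -c "
from h import *
im=vision.grab_frame('side');crop(im,220,80,370,200,5,'pics/s6.png')
im=vision.grab_frame('wrist');crop(im,180,120,380,280,4,'pics/w6.png')
o=r.get_obs();print(o['time'],o['tcp_pos'],o['tool_rot'],o['grip_width']*93,o['contact_force'])
p=o['tcp_pos']
for q in (p-[0,0,72.5],[652.5,74.1,44],[652.5,74.1,34]): print((proj('wrist',q)-[180,120])*4,(proj('side',q)-[220,80])*5)"
```

```text
7.3 [653.25489653  73.25030817 120.17574533] [-3.14109785e+00  3.05840092e-04  2.82913168e+00] 24.438477264102676 [-0.75859375 -3.13860471 -1.92147508]
[297.34485514 286.70573823] [379.76178503 351.19251755]
[300.05205095 277.27673255] [377.10561511 356.26875008]
[300.05286586 264.17585698] [375.63234074 371.57462751]
```

View pics/s6.png

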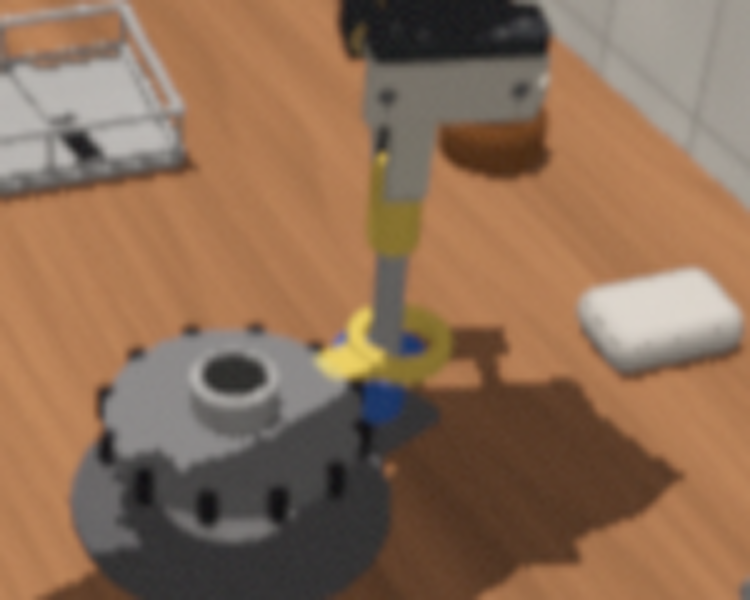

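View pics/w6.png

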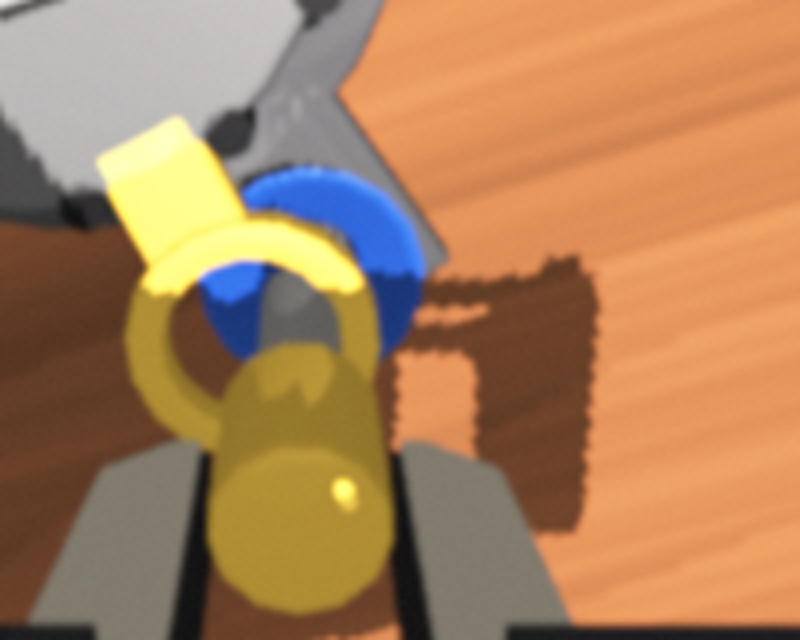

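```bash
python3 -c "
from h import *
K,T=P('wrist');p=r.get_obs()['tcp_pos']
T2=T.copy();T2[:3,3]+=np.array([640.17,-12.62,119.82])-p
T4=T.copy();T4[:3,3]+=np.array([639.73,-13.87,164.8])-p
print('sock w5',atz('',358.1,174,44,(K,T2)),'eye w5',atz('',316/4+180,300/4+120,66,(K,T2)))
print('sock w4',atz('',346,163,44,(K,T4)),'eye w4',atz('',260,185,66,(K,T4)))
print('sock now',atz('',312/4+180,268/4+120,44), 'foot',atz('',298/4+180,295/4+120,47.5), p)
"
```

```text
sock w5 [653.22654456  75.71052062  44.        ] eye w5 [638.38964429  -8.10673839  66.        ]
sock w4 [653.64090353  75.93535004  44.        ] eye w4 [642.97316963  -9.43317744  66.        ]Traceback (most recent call last):
  File "<string>", line 8, in <module>
    print('sock now',atz('',312/4+180,268/4+120,44), 'foot',atz('',298/4+180,295/4+120,47.5), p)
                     ~~~^^^^^^^^^^^^^^^^^^^^^^^^^^^
  File "h.py", line 8, in atz
    o,d=ray(name,u,v,cal); return o+d*(z-o[2])/d[2]
        ~~~^^^^^^^^^^^^^^
  File "h.py", line 6, in ray
    K,T=cal or P(name); d=T[:3,:3]@np.linalg.solve(K,[u,v,1.]); return T[:3,3],d
               ~^^^^^^
  File "h.py", line 4, in P
    c=vision.get_calibration(name); return np.array(c["camera_matrix"]),np.array(c["world_from_camera"])
ValueError: cameras: side, top, wrist
```

Socket from wrist views ≈ (653,75.5), from the fixed cameras ≈ (652.5,74.2). Nudging +1.6 mm in y and lowering in steps.

Request:
apply_moves(
  deltas=[
    {"wx": 0,"wy": 0,"wz": 0,"x": 0,"y": 0.04,"z": -0.1,"hand": 0.1},
    {"wx": 0,"wy": 0,"wz": 0,"x": 0,"y": 0,"z": -0.2,"hand": 0.1},
    {"wx": 0,"wy": 0,"wz": 0,"x": 0,"y": 0,"z": -0.15,"hand": 0.1},
    {"wx": 0,"wy": 0,"wz": 0,"x": 0,"y": 0,"z": 0,"hand": 0.1},
  ],
)

```text
time: 7.7
tcp_pos: [652.6, 75.4, 100.9]
tool_rot: [-3.141, -0.001, 2.83]
contact_force: [0.2, -3.3, -3.1]
grip_width: 0.263
```

Foot is now at about z 29, inside the bore, with no jam.

Request:
apply_moves(
  deltas=[
    {"wx": 0,"wy": 0,"wz": 0,"x": 0,"y": 0,"z": -0.2,"hand": 0.1},
    {"wx": 0,"wy": 0,"wz": 0,"x": 0,"y": 0,"z": -0.15,"hand": 0.1},
    {"wx": 0,"wy": 0,"wz": 0,"x": 0,"y": 0,"z": -0.08,"hand": 0.1},
    {"wx": 0,"wy": 0,"wz": 0,"x": 0,"y": 0,"z": 0,"hand": 0.1},
  ],
)

```text
time: 8.1
tcp_pos: [652.9, 75.7, 84.2]
tool_rot: [-3.141, -0.001, 2.83]
contact_force: [0.8, -3.0, -3.1]
grip_width: 0.263
```

Request:
apply_moves(
  deltas=[
    {"wx": 0,"wy": 0,"wz": 0,"x": 0,"y": 0,"z": -0.04,"hand": 0.1},
    {"wx": 0,"wy": 0,"wz": 0,"x": 0,"y": 0,"z": 0,"hand": 0.1},
    {"wx": 0,"wy": 0,"wz": 0,"x": 0,"y": 0,"z": -0.02,"hand": 0.1},
    {"wx": 0,"wy": 0,"wz": 0,"x": 0,"y": 0,"z": 0,"hand": 0.1},
  ],
)

```text
time: 8.5
tcp_pos: [653.4, 75.6, 82.9]
tool_rot: [3.141, 0.0, 2.83]
contact_force: [-0.8, -2.9, 0.4]
grip_width: 0.264
```

```bash
python3 -c "
from h import *
im=vision.grab_frame('side');crop(im,220,80,370,200,5,'pics/s7.png')
o=r.get_obs();print(o['time'],o['tcp_pos'],o['tool_rot'],o['grip_width']*93,o['contact_force'],o['q'])"
```

```text
8.55 [653.36865973  75.61444424  82.87056192] [3.14140885e+00 4.08932498e-04 2.82973096e+00] 24.10381832043633 [-0.24877414 -3.38000565  0.434194  ] [-0.2481263   0.64176876  0.07198183  1.85182763 -0.07113838  0.65001151
  1.12515162]
```

View pics/s7.png

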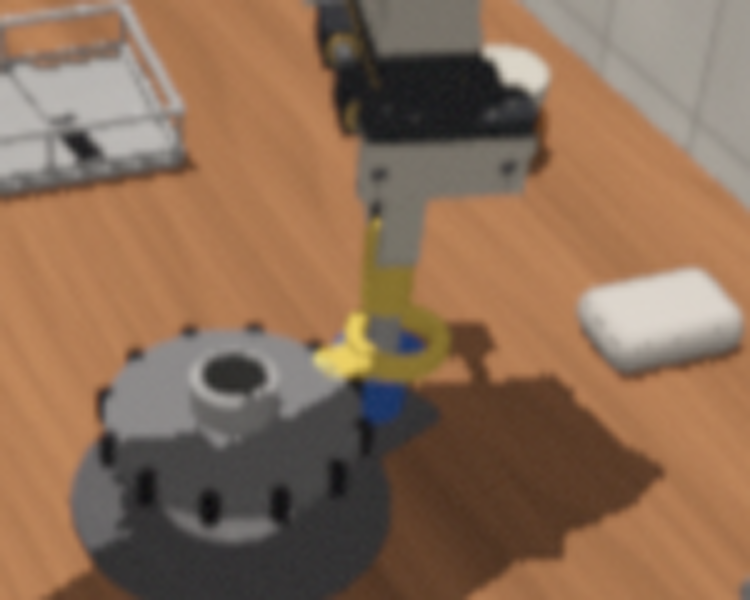

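Request:
apply_moves(
  deltas=[
    {"wx": 0,"wy": 0,"wz": 0,"x": 0,"y": 0,"z": -0.03,"hand": 0.1},
    {"wx": 0,"wy": 0,"wz": 0,"x": 0,"y": 0,"z": 0,"hand": 0.1},
  ],
)

```text
time: 8.75
tcp_pos: [654.2, 75.5, 82.7]
tool_rot: [3.141, 0.002, 2.83]
contact_force: [-1.1, -3.0, 10.2]
grip_width: 0.266
```

Force rises to 10 N at TCP z 82.7, which puts the foot at 10 mm: it's on the bottom. Releasing.

Request:
apply_moves(
  deltas=[
    {"wx": 0,"wy": 0,"wz": 0,"x": 0,"y": 0,"z": 0.01,"hand": 0.35},
    {"wx": 0,"wy": 0,"wz": 0,"x": 0,"y": 0,"z": 0,"hand": 0.5},
    {"wx": 0,"wy": 0,"wz": 0,"x": 0,"y": 0,"z": 0,"hand": 0.65},
    {"wx": 0,"wy": 0,"wz": 0,"x": 0,"y": 0,"z": 0,"hand": 0.65},
  ],
)

```text
time: 9.15
tcp_pos: [653.1, 76.3, 81.6]
tool_rot: [3.141, -0.0, 2.83]
contact_force: [-0.3, -0.6, -0.1]
grip_width: 0.56
```

Request:
apply_moves(
  deltas=[
    {"wx": 0,"wy": 0,"wz": 0,"x": 0,"y": 0,"z": 0.2,"hand": 0.65},
    {"wx": 0,"wy": 0,"wz": 0,"x": 0,"y": 0,"z": 0.7,"hand": 0.65},
    {"wx": 0,"wy": 0,"wz": 0,"x": 0,"y": 0,"z": 1,"hand": 0.65},
    {"wx": 0,"wy": 0,"wz": 0,"x": 0,"y": 0,"z": 1,"hand": 0.65},
    {"wx": 0,"wy": 0,"wz": 0,"x": 0,"y": 0,"z": 0,"hand": 0.65},
  ],
)

```text
time: 9.65
tcp_pos: [656.2, 76.0, 204.0]
tool_rot: [3.137, 0.008, 2.83]
contact_force: [0.1, -0.1, -0.5]
grip_width: 0.65
```

```bash
python3 -c "
from h import *
a=vision.grab_frame('side')
crop(a,220,80,370,200,5,'pics/s8.png')
im=vision.grab_frame('wrist');crop(im,150,80,350,230,4,'pics/w8.png')
cv2.imwrite('pics/t8.png',vision.grab_frame('top'))
o=r.get_obs();print(o['time'],o['tcp_pos'],o['grip_width']*93,o['contact_force'])
for z in(10,76,121): print((proj('side',[653,75,z])-[220,80])*5,(proj('wrist',[653,75,z])-[150,80])*4)"
```

```text
9.8 [652.89723614  75.79239136 197.90130047] 60.7362322832614 [ 0.19955317 -0.16623897 -0.61240081]
[372.24055013 406.13852016] [415.15889213 331.95687047]
[382.02154417 304.49049266] [414.40690646 388.93399637]
[389.26041052 229.26127942] [413.70292773 442.27368933]
```

View pics/s8.png

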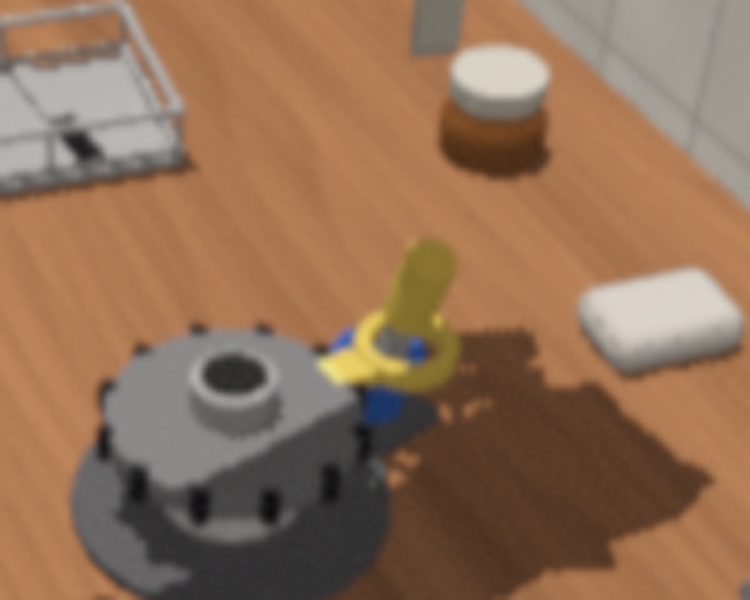

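View pics/w8.png

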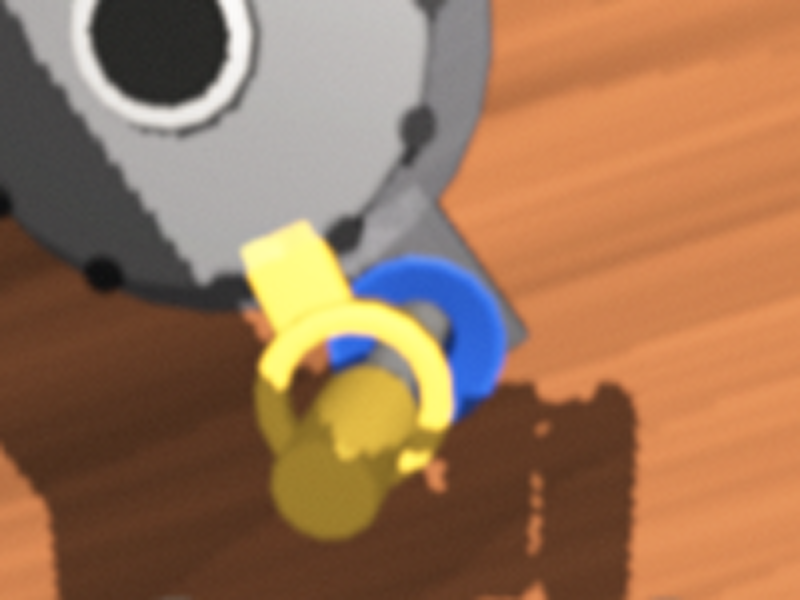

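View pics/t8.png

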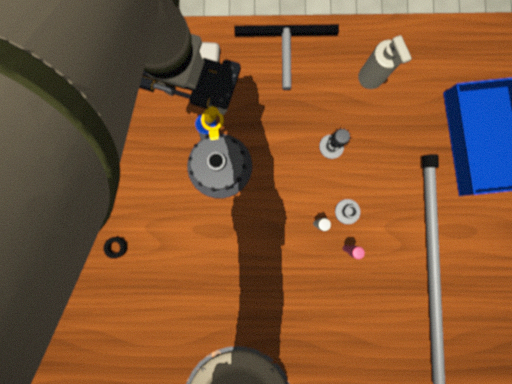

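Pin leans under the spring load; measuring the lean and foot position.

```bash
python3 -c "
from h import *
from scipy.optimize import least_squares
cal={'side':P('side'),'wrist':P('wrist'),'top':P('top')}
# head-top centre & head-bottom(approx) 
obs=[('wrist',(325/4+150,483/4+80)),('side',(433/5+220,262/5+80))]
f=lambda x:np.r_[[*(proj(n,x,cal[n])-u for n,u in obs)]].ravel()
s=least_squares(f,[653,75,118]);h=s.x;print('head top',h,s.fun)
d=h-np.array([653,75,10]);print(d,np.linalg.norm(d),np.arccos(d[2]/np.linalg.norm(d)))
for z in (112,116,120): print(z,atz('wrist',*obs[0][1],z))
e=((357/4+150),(388/4+80));print('eye',atz('wrist',*e,66))
t=cv2.imread('pics/t8.png');crop(t,170,80,270,210,4,'pics/t8c.png')
print(r.get_obs()['tcp_pos'])
"
```

```text
head top [659.02768441  52.06494379 113.4531919 ] [ 2.21101891e-03  8.97700247e-01 -2.22743730e+00  7.00991735e-01]
[  6.02768441 -22.93505621 103.4531919 ] 106.1362930208674 0.22533089226180975
112 [658.6618334   52.08402269 112.        ]
116 [657.4466799   52.79321602 116.        ]
120 [656.23152639  53.50240935 120.        ]
eye [650.75813335  60.1838027   66.        ]
[652.89723614  75.79239136 197.90130047]
```

View pics/t8c.png

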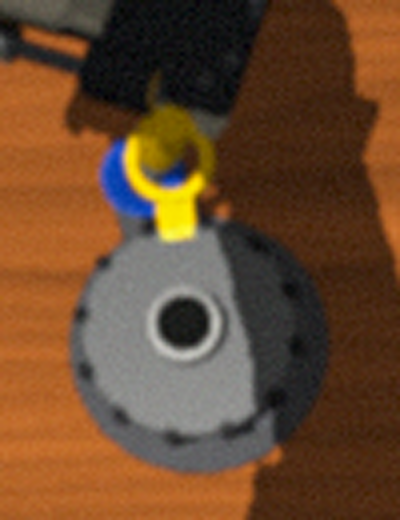

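Request:
apply_moves(
  deltas=[
    {"wx": 0,"wy": 0,"wz": 0,"x": 0,"y": 0,"z": 0.8,"hand": 0.65},
    {"wx": 0,"wy": 0,"wz": 0,"x": 0,"y": 0,"z": 0.8,"hand": 0.65},
    {"wx": 0,"wy": 0,"wz": 0,"x": 0,"y": 0,"z": 0,"hand": 0.65},
    {"wx": 0,"wy": 0,"wz": 0,"x": 0,"y": 0,"z": 0,"hand": 0.65},
    {"wx": 0,"wy": 0,"wz": 0,"x": 0,"y": 0,"z": 0,"hand": 0.65},
  ],
)

```text
time: 10.3
tcp_pos: [652.2, 75.6, 260.0]
tool_rot: [-3.14, -0.003, 2.83]
contact_force: [-0.1, -0.7, -0.1]
grip_width: 0.652
```

```bash
python3 -c "
from h import *
a=vision.grab_frame('side');cs=P('side')
A=cv2.resize(a[120:180,270:340],None,fx=8,fy=8,interpolation=2)
b=a.copy();p=cv2.imread('pics/s8.png');crop(a,220,80,370,200,5,'pics/s9.png');q=cv2.imread('pics/s9.png');print('diff',np.abs(p.astype(int)-q)[200:450,300:500].mean())
cv2.imwrite('pics/s9c.png',A)
print('eye top',atz('top',212.6,119.4,66),'side eye guess',atz('side',220+406/5,80+348/5,66))
o=r.get_obs();print(o['time'],o['tcp_pos'],o['contact_force'])
"
```

```text
diff 4.044453333333333
eye top [655.92842764  54.59768428  66.        ] side eye guess [654.40919545  50.71055456  66.        ]
10.35 [652.28133554  75.61178448 259.95012966] [ 0.08700305  0.34293904 -0.11082318]
```

View pics/s9c.png

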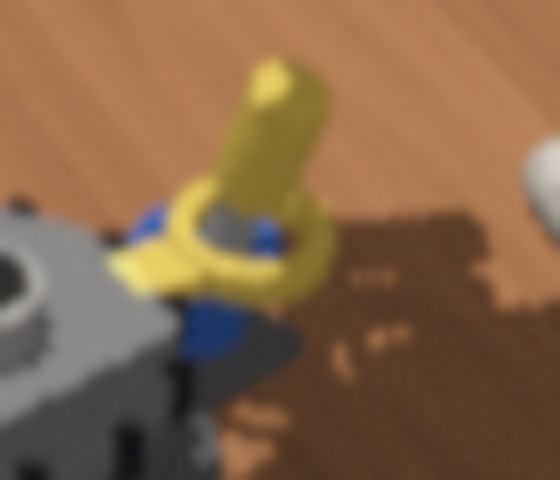

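```bash
python3 - <<'E'
from h import *
cs=P('side');w=P('wrist');im=vision.grab_frame('wrist');crop(im,170,90,340,220,4,'pics/w10.png')
a=vision.grab_frame('side');A=cv2.resize(a[120:180,270:340],None,fx=8,fy=8,interpolation=2);cv2.imwrite('pics/s10c.png',A)
for u in ((290,82),(293,85),(298,90)):
  o,d=ray('side',u[0]/8+270,u[1]/8+120,cs); d/=np.linalg.norm(d)
  for f in ([653,75,10],[652.5,77,10],[653,73,10]):
    f=np.array(f,float); b=(o-f)@d; disc=b*b-((o-f)@(o-f)-111**2)
    print(u,f,[(o+d*s).round(1).tolist()+[round(float(np.arccos((o+d*s-f)[2]/111)),3)] for s in (-b-np.sqrt(max(disc,0)),-b+np.sqrt(max(disc,0)))],round(float(disc)))
E
```

```text
(290, 82) [653.  75.  10.] [[664.9, 54.5, 118.4, 0.215], [727.7, 153.2, 35.0, 1.343]] 5162
(290, 82) [652.5  77.   10. ] [[665.2, 54.9, 118.0, 0.231], [728.4, 154.3, 34.1, 1.352]] 5231
(290, 82) [653.  73.  10.] [[664.6, 54.1, 118.8, 0.201], [726.8, 151.7, 36.3, 1.331]] 5044
(293, 85) [653.  75.  10.] [[665.2, 53.2, 118.1, 0.227], [728.7, 152.6, 33.9, 1.354]] 5255
(293, 85) [652.5  77.   10. ] [[665.5, 53.6, 117.7, 0.243], [729.4, 153.7, 33.0, 1.362]] 5319
(293, 85) [653.  73.  10.] [[664.9, 52.8, 118.5, 0.213], [727.7, 151.1, 35.2, 1.342]] 5141
(298, 90) [653.  75.  10.] [[665.7, 51.0, 117.6, 0.247], [730.3, 151.6, 32.0, 1.371]] 5402
(298, 90) [652.5  77.   10. ] [[666.1, 51.5, 117.2, 0.263], [731.0, 152.6, 31.1, 1.379]] 5459
(298, 90) [653.  73.  10.] [[665.4, 50.6, 118.0, 0.233], [729.4, 150.1, 33.3, 1.36]] 5295
```

View pics/w10.png

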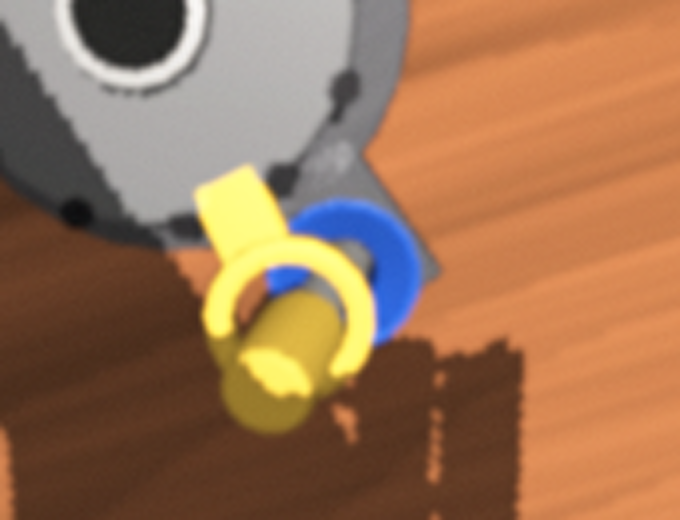

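View pics/s10c.png

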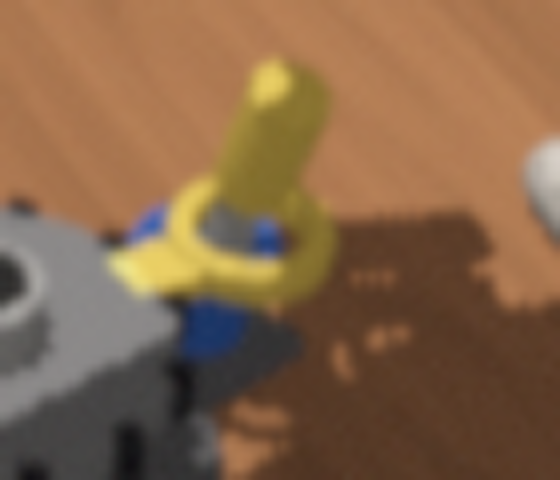

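The pin isn't moving (two side views alike). It leans about 0.23 rad, close to what the bore's play allows (~0.2), and the eye is 15–24 mm from the socket. Both are within limits, and the gripper is clear. Handing in.

```bash
python3 -c "
from h import *
print(ticket.finish_job())"
```

```text
the job is handed in; nothing more can be done
None
```

I took the yellow-headed pin from its cup, put it through the eye and turned the wheel about 0.9 rad. I then pressed the pin to the bottom of the socket, let go and backed off straight up. I handed the job in after about 10.5 s; no verdict was reported.

**Last checks before handing in:**
- **Seating:** the force rose to 10 N with the foot at about 10 mm, so the pin was on the socket's bottom when I let go.
- **Pin at rest:** two side views 0.1 s apart looked alike. It leans about 0.20–0.26 rad under the spring (limit 0.35).
- **Foot position:** it is hidden in the bore after release. I did not measure its sideways position or height directly.
- **Eye:** held roughly 15–24 mm from over the socket (limit 30). The three cameras disagreed: 15 mm by wrist, 21 by top and 24 by side.
- **Brush and robot:** the brush was still standing in its cup in the top view. The gripper stood open and clear above the pin, with no contact force.

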